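Close a coin capsule in the bench press and keep it under pressure

ROBOT

A 7-joint arm with a two-finger parallel gripper is mounted at the origin on the work surface. World frame = base frame: x ahead of the robot, y to its left, z up, the work surface at z = 0. Lengths are in mm, angles in rad, forces in N, time in s.
With the tool pointing down it reaches from about 425 to 875 mm from the base axis. Payload 4.7 kg.
Tool frame: the origin (TCP) lies midway between the tips of the shut fingers; the grasp point (between the pads) lies 19 mm behind it; z points along the fingers, y is the direction in which the jaws open and shut (so a half turn about z gives the same grasp; the last joint's range is limited). The gripper opens to 87 mm and grips with 3 to 60 N. Pads are 19 mm wide; open, the fingers measure 117 mm over their backs; the gripper's body (75 mm by 190 mm) begins 51 mm behind the grasp point.
Start: joints at [1.213, 0.321, -0.07, 1.45, 0.023, 1.371, -0.057], TCP at [236.122, -605.62, 192.787] pointing down, gripper open.
Joint ranges: [-2.86, 2.86], [-0.3, 2.09], [-1.38, 1.24], [0.06, 2.45], [-1.56, 4.7], [0.09, 2.05], [-2.69, 2.69]. Speed limits (rad/s): [2.57, 2.57, 3.14, 3.14, 3.14, 3.14, 3.14].

INTERFACE

Orientations are given as a unit quaternion [w, x, y, z].
In Python, from rig import arm gives the robot as it stands. The module is installed in compiled form; this text tells all that it offers.
- The arm moves only by the tool move_arm, never from a script. Its argument "targets" is one flat list of numbers, 6 for each row, row after row: the shift along the world's x, y, z in cm, then the turn, a rotation vector about the world's x, y, z in degrees. A call has 1 to 20 rows; each row shifts and turns the commanded pose from where the row before left it; what a row does not reach is not made up. A row lasts 1/10 s, in which the tool goes at most 50 mm and 8.59 degrees, less where a joint would pass 70% of its speed; a pose out of reach is approached as far as the arm can. A call is refused whole if a number of a shift passes 5 or a number of a turn 8.59, either way. A call with a gripper value outside its range is refused whole. "jaw" is the finger opening in cm, from 0 to 8.7, set as the call begins (left out, the last holds). The fingers move at their own pace and stop on an object; the grip force is fixed at half the most. Time passes only in rows, so rows that do not move let the fingers close. It gives the time, the measured TCP pose, the force and the opening at its end, in the units of the state.
- arm.get_obs(): the state, without advancing time (a new reading comes with each control period).
- arm.grab_frame(name): name is "scene" or "top" or "wrist"; returns the picture (384x512x3 uint8, red, green, blue); there is no depth.
- arm.get_calibration(name): a dict with "mtx" (3x3 intrinsics, pixels), "dist" ([k1, k2, p1, p2, k3] as OpenCV has them; the pictures are not rectified), "world_to_cam" (4x4, takes a point from world to camera coordinates). Camera axes: x right, y down, z forward; pixel columns grow to the right and rows downward; lengths in mm; the calibration is good to about 2 mm. A picture is of the moment at which its call begins: read the wrist's pose just before it. get_calibration takes no time and is no camera call; for the wrist camera it gives the pose at the moment of the call.
- arm.finish_job(): hands the job in, once; it reports no verdict.
The state is a dict: "time_s": time; "q": joint angles; "dq": joint speeds; "tau": joint torques, N m; "ee_pos": TCP position; "eef_rot": TCP orientation; "wrist_force": force on the tool from outside, world axes, zero at the start; "ft_torque": the same for the moment, N m; "opening": finger opening in mm.
Only numpy, scipy, OpenCV 4.12 (cv2) and the standard library are available. Lean on these libraries where they do the work, as an engineer would, in place of code of your own. Each camera call takes 0.05 s, during which the arm holds its last target. There are 200 camera calls.

TASK

A coin lies in its capsule under the bench press, with the adhesive-rimmed lid only resting on it. Flip the press's red safety catch all the way over first, away from the lever, then pull the lever with a steady, unhurried stroke right down to its stop so that the pad presses the lid fully home, and finish while still holding the lever down there by its black handle so that the rim stays under pressure. Do not disturb the loose things around the press.

Things in the scene. Friction and masses are not known exactly. Their poses are not given: they have to be found in the camera images.
- press: blue-grey bench lever press, fixed; foot 200 (x) x 110 (y) x 25 mm; origin under the foot's centre, on the table. Its front is its -x side (towards the robot), +y its left seen from the robot, z up. In its frame: head x -30..100, y -33..33, top z 215 mm; column behind at x 45..100; lever on its right (-y); ram and pad at x -5, y 0, geared to the lever (13 mm per rad)
- press_lever (a joint): lever angle, rad: 0 = up (leaning 0.087 back, to the press's +x), 1.4 = down at its stop, handle pulled to the press's front and down about the press's y axis through lever_pivot, at 165 mm radius. A spring returns it if let go: at the handle about 2.5 N at the top, 6 N near the bottom, 10 N at the stop with the pad pressing. With the catch on it moves under 0.1 rad
- lever_pivot (a point): point on the lever's axis, mid-thickness of the lever bar; at (22, -65, 155) mm in the press's frame, axes as the press. The steel lever bar is 18 mm broad, 10 mm thick along y, and reaches 177 mm from here
- lever_handle: the lever's black cross handle: a free-spinning sleeve, 24 mm diameter, 96 mm long, sticking out to the press's right at the lever's end, always level along the press's y; origin at its middle, 165 mm from the lever's axis and 60 mm further to -y than lever_pivot; 319 mm above the table with the lever up, 197 mm with it down. Its frame spins about its y
- safety_catch (a joint): angle of the red catch, rad: 0 = on (its bar, 80 x 12 x 8 mm, lies level across the front of the lever and blocks it), 1.4 = off (flipped to the press's left, +y: bar up, paddle level to the left). It tips over centre near 0.6 under its own weight and rests at either end; under 1 N at the paddle moves it
- catch_hinge (a point): point on the catch's hinge axis, which runs along the press's x on top of the head; at (9.5, -5, 232) mm in the press's frame, axes as the press
- catch_paddle (a point): centre of the catch's red paddle, 12 mm wide (press's x), 16 mm thick, 28 mm long, on a stem, 56 mm from the hinge axis; with the catch on it stands above the head, leaning 0.26 rad to the press's left, 286 mm above the table; it swings left (+y) and down about catch_hinge as the catch is flipped
- capsule_lid: clear round capsule lid with blue adhesive rim, 45 mm in diameter, 8 mm high, under the press pad; origin at the centre of its underside: 58 to 57 mm above the table at the start, 54 mm when fully home. It moves only straight down, takes about 15 N, and stays where it is pressed
- press_pad: black round rubber pad under the ram, 38 mm in diameter, sprung (12 N per mm); origin at the centre of its underside, 77 mm above the table with the lever up; it meets the lid when the lever is at about 0.9 rad, the lid is home at about 1.27 rad, and at the stop the pad presses on it with about 36 N
- bronze_coin: loose bronze coin, 32 mm in diameter, 4.5 mm thick, lying on the table near the press; origin under its centre; to be left alone
- sealed_capsule: finished coin capsule, 46 mm in diameter, 12.5 mm high, lying near the press; origin under its centre; to be left alone
- sample_jar: clear jar with white cap, 60 mm in diameter, 75 mm high, near the press; origin under its centre; to be left alone
- loupe: black stand loupe, 44 mm in diameter, 46 mm high, near the press; origin under its centre; to be left alone

How it is judged:
By the outcome, as a careful person would: the job done as asked, in the order asked, and still so for the second after the job is handed in, while the arm keeps its last pose, push and grip.
It also fails if it takes over 45 s, if anything falls off the work surface, if the arm or the gripper's body presses on something with over 40 N, if the wrist force passes 120 N, or if a joint passes its speed limit or range.

## Working session

There is one attempt and no reset: what is moved stays moved. The work goes in short steps, Python scripts to look and compute and a tool call to move; the robot and the scene stay as the last step left them, time stands still between calls to the robot, and variables do not carry over. Pictures are saved under pics/ and viewed, about 8 in all and at most 12, crops included, and the job is handed in when it is done.

Besides the shell and the picture viewer there is one more tool, called by a JSON object that holds its "name" and its "arguments", one argument or row to a line. move_arm: Moves the arm, as the interface text tells. Its arguments: {"type":"object","properties":{"targets":{"type":"array"},"jaw":{"type":"number"}},"required":["targets"]}

```bash
mkdir -p pics; python3 - <<'E'
from rig import arm
import cv2
o=arm.get_obs(); print({k:(o[k]) for k in ('time_s','ee_pos','eef_rot','opening','wrist_force')})
for n in('scene','top'):
    cv2.imwrite(f'pics/{n}0.png',arm.grab_frame(n)[:,:,::-1]); c=arm.get_calibration(n); print(n,c)
E
```

```text
{'time_s': 0.0, 'ee_pos': array([ 235.85812865, -605.06102421,  191.6934296 ]), 'eef_rot': array([-9.10663870e-04,  9.82770939e-01,  1.84825317e-01, -2.31026247e-04]), 'opening': 87.11057752058312, 'wrist_force': array([-0.80936632,  0.82010836, -0.21548403])}
scene {'mtx': array([[350.90096652,   0.        , 258.646076  ],
       [  0.        , 350.90096652, 191.77964724],
       [  0.        ,   0.        ,   1.        ]]), 'dist': array([0.03747161, 0.        , 0.        , 0.        , 0.        ]), 'world_to_cam': array([[-3.57968590e-01,  9.33635523e-01,  1.35350963e-02,
         1.18777188e+02],
       [ 7.69535022e-01,  3.03198195e-01, -5.62037993e-01,
        -3.39957991e+02],
       [-5.28842452e-01, -1.90776217e-01, -8.27000663e-01,
         1.25125732e+03],
       [ 0.00000000e+00,  0.00000000e+00,  0.00000000e+00,
         1.00000000e+00]])}
top {'mtx': array([[368.51175483,   0.        , 256.03818256],
       [  0.        , 368.51175483, 191.79358677],
       [  0.        ,   0.        ,   1.        ]]), 'dist': array([0.03479497, 0.        , 0.        , 0.        , 0.        ]), 'world_to_cam': array([[ 1.98730662e-02, -9.99763246e-01, -8.86076012e-03,
         9.43410007e+01],
       [-9.92346514e-01, -1.86437591e-02, -1.22068856e-01,
         6.12831516e+02],
       [ 1.21874758e-01,  1.12188269e-02, -9.92482081e-01,
         1.00373524e+03],
       [ 0.00000000e+00,  0.00000000e+00,  0.00000000e+00,
         1.00000000e+00]])}
```

View pics/scene0.png

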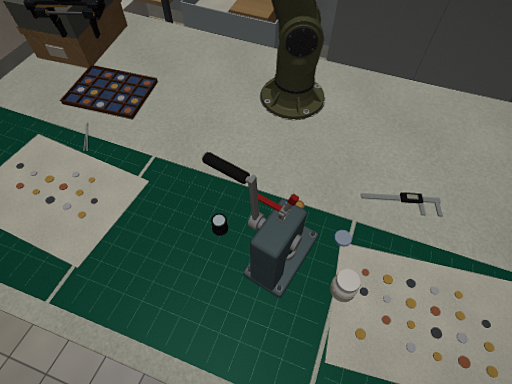

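View pics/top0.png

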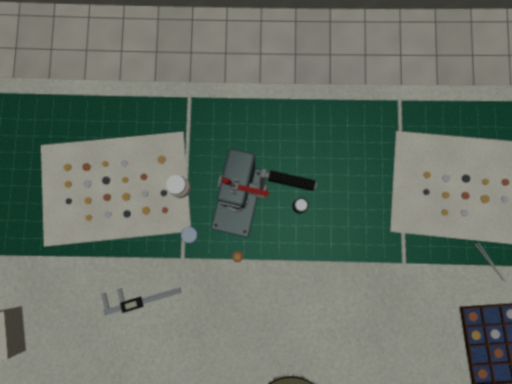

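The scene view (looking back at the robot) shows the press near (280,240), with the black handle at (205..248,155..180), the red catch at about (280,203) and the loupe at (220,222). In the top view the press is at (237,190), the handle runs (270..315,175..185), and the loupe is at (300,205), coin at (237,257) and jar at (178,185). I'll crop both for measuring.

```bash
python3 - <<'E'
import cv2,numpy as np
a=cv2.imread('pics/top0.png')[140:250,200:330]; b=cv2.imread('pics/scene0.png')[140:300,195:355]
a=cv2.resize(a,None,fx=5,fy=5,interpolation=cv2.INTER_CUBIC);cv2.imwrite('pics/topc.png',cv2.convertScaleAbs(a,alpha=1.5))
b=cv2.resize(b,None,fx=3.7,fy=3.7,interpolation=cv2.INTER_CUBIC);cv2.imwrite('pics/scenec.png',cv2.convertScaleAbs(b,alpha=1.5))
E
```

```text
(no output)
```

View pics/topc.png

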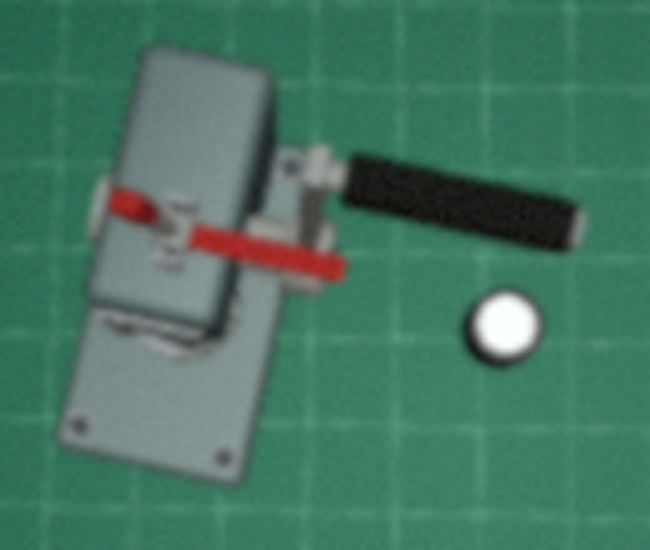

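View pics/scenec.png

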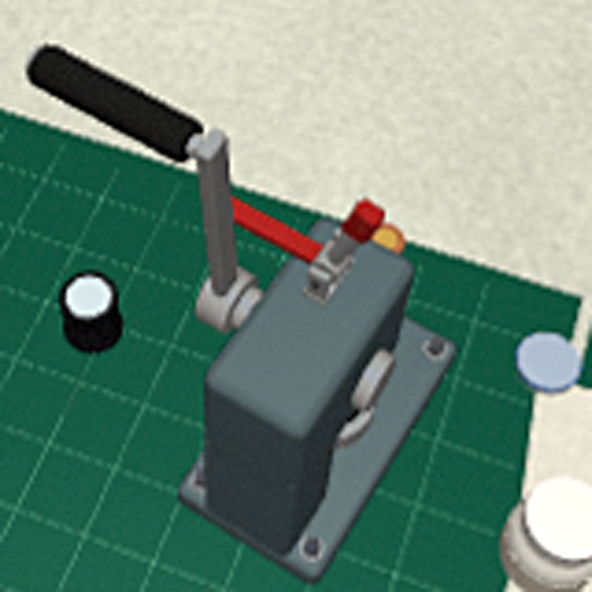

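Top crop: handle ends at about (348,180) and (571,227), head corners (150,45), (272,70), (215,335), (92,303), front foot corners (60,440) and (240,485), paddle about (130,203). Scene crop: handle ends (42,62) and (190,142), paddle about (365,222). Next I triangulate these and fit the press pose.

```bash
cat > h.py <<'E'
import numpy as np,cv2
from rig import arm
def ray(n,uv):
    c=arm.get_calibration(n);T=c['world_to_cam'];R=T[:3,:3]
    p=cv2.undistortPoints(np.array([[uv]],float),c['mtx'],c['dist'])[0,0]
    return -R.T@T[:3,3], R.T@np.array([p[0],p[1],1.])
def plane(n,uv,z):
    o,d=ray(n,uv);return o+d*(z-o[2])/d[2]
def tri(u1,u2,n1='top',n2='scene'):
    a,d=ray(n1,u1);b,e=ray(n2,u2)
    s=np.linalg.lstsq(np.c_[d,-e],b-a,rcond=None)[0]
    p,q=a+d*s[0],b+e*s[1];return (p+q)/2,np.linalg.norm(p-q)
def T(x,y):return ((x+.5)/5-.5+200,(y+.5)/5-.5+140)
def S(x,y):return ((x+.5)/3.7-.5+195,(y+.5)/3.7-.5+140)
E
python3 - <<'E'
from h import *
np.set_printoptions(precision=1,suppress=True)
hi=tri(T(348,180),S(190,142));ho=tri(T(571,227),S(42,62))
print('handle in',hi,'out',ho,'len',np.linalg.norm(hi[0]-ho[0]))
print('paddle',tri(T(128,202),S(365,222)))
obj=[(100,33),(100,-33),(-30,-33),(-30,33),(-100,55),(-100,-55)]
px=[(150,45),(272,70),(215,335),(92,303),(58,441),(241,486)]
W=np.array([plane('top',T(*p),215 if i<4 else 25)[:2] for i,p in enumerate(px)]);O=np.array(obj,float);print(W)
Wc=W-W.mean(0);Oc=O-O.mean(0)
yaw=np.arctan2((Oc[:,0]*Wc[:,1]-Oc[:,1]*Wc[:,0]).sum(),(Oc*Wc).sum())
R=np.array([[np.cos(yaw),-np.sin(yaw)],[np.sin(yaw),np.cos(yaw)]]);t=W.mean(0)-R@O.mean(0)
print('yaw',yaw,'pos',t,'resid',O@R.T+t-W)
ydir=hi[0]-ho[0];print('yaw from handle',np.arctan2(-ydir[0],ydir[1]))
f=lambda x,y:R@[x,y]+t
print('pred handle centre',f(22+165*np.sin(.087),-125),'meas',(hi[0]+ho[0])/2)
print('pred paddle',f(9.5,-5+56*np.sin(.26)),'hinge',f(9.5,-5),'handle down',f(22-165*np.sin(1.313),-125))
print('loupe',plane('top',T(505,325),46),'coin',plane('top',(237,257),4),'jar',plane('top',(177,185),75))
E
```

```text
handle in (array([610.7,  76.8, 318.1]), np.float64(0.7429410284723196)) out (array([592.2, -14.5, 319.6]), np.float64(2.095155353116486)) len 93.1495540033448
paddle (array([604.5, 170.2, 288.3]), np.float64(0.0061806476752742845))
[[691.4 169.1]
 [680.3 110.8]
 [553.8 134.8]
 [567.7 192.7]
 [507.5 231.1]
 [484.2 127. ]]
yaw -0.20414255142981083 pos [590.6 158.9] resid [[ 3.8  1.9]
 [ 1.5 -4.5]
 [ 0.8 -2.2]
 [ 0.2  4.6]
 [-3.7  1.9]
 [-2.7 -1.7]]
yaw from handle -0.1993764326543095
pred handle centre [600.9  29.1] meas [601.4  31.1 318.9]
pred paddle [601.8 166.2] hinge [598.9 152.1] handle down [430.6  64.4]
loupe [576.3 -18.9  46. ] coin [426.5 157.2   4. ] jar [621.  322.1  75. ]
```

{"name": "move_arm", "arguments": {
  "targets": [0,0,4,0,0,0,0,0,4,0,0,0,0,0,4,0,0,0,0,0,4,0,0,0,0,0,4,0,0,0],
  "jaw": 0
}}

```text
time_s: 0.6
ee_pos: [235.9, -605.3, 394.0]
eef_rot: [-0.0, 0.983, 0.185, -0.0]
wrist_force: [0.6, -0.6, 0.2]
opening: 55.0
```

{"name": "move_arm", "arguments": {
  "targets": [1.8,3.7,0,0,0,4,1.8,3.7,0,0,0,4,1.8,3.7,0,0,0,4,1.8,3.7,0,0,0,4,1.8,3.7,0,0,0,4,1.8,3.7,0,0,0,4,1.8,3.7,0,0,0,4,1.8,3.7,0,0,0,4,1.8,3.7,0,0,0,4,1.8,3.7,0,0,0,4,1.8,3.7,0,0,0,4,1.8,3.7,0,0,0,4,1.8,3.7,0,0,0,4,1.8,3.7,0,0,0,4,1.8,3.7,0,0,0,1,1.8,3.7,0,0,0,0,1.8,3.7,0,0,0,0,1.8,3.7,0,0,0,0,1.8,3.7,0,0,0,0,1.8,3.7,0,0,0,0]
}}

```text
time_s: 2.6
ee_pos: [596.7, 135.5, 392.3]
eef_rot: [-0.0, 0.776, 0.631, -0.0]
wrist_force: [0.2, 0.1, 0.0]
opening: 0.7
```

{"name": "move_arm", "arguments": {
  "targets": [0,0,-2.9,0,0,0,0,0,-2.9,0,0,0,0,0,-2.9,0,0,0,0,0,-2.9,0,0,0,0,0,0,0,0,0]
}}

```text
time_s: 3.1
ee_pos: [593.7, 133.1, 272.1]
eef_rot: [-0.002, 0.775, 0.631, -0.004]
wrist_force: [0.1, -0.2, -0.3]
opening: 0.5
```

```bash
python3 - <<'E'
from rig import arm
import cv2,numpy as np
f=lambda n,r:cv2.resize(arm.grab_frame(n)[r[0]:r[1],r[2]:r[3],::-1],(380,380),interpolation=cv2.INTER_CUBIC)
im=np.hstack([f('scene',(140,260,220,340)),f('top',(130,250,180,300))]);cv2.imwrite('pics/pre.png',cv2.convertScaleAbs(im,alpha=1.5))
E
```

```text
(no output)
```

View pics/pre.png

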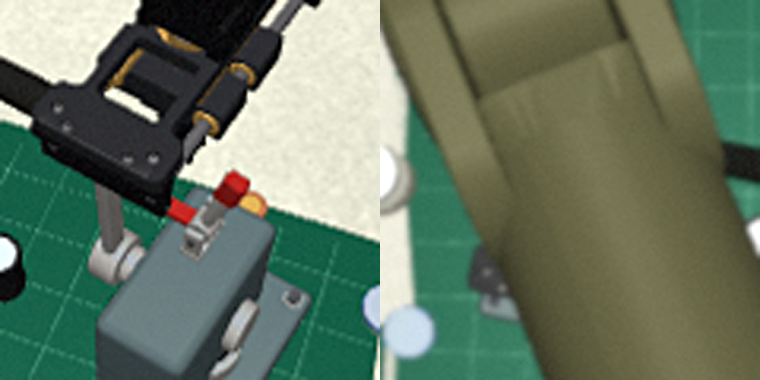

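The scene view shows the gripper body over the press's right side, with the fingertips hidden behind it. The red paddle, at about (235,188) in the left panel, stands clear to their left. There is no contact force, so I push along the press's +y.

{"name": "move_arm", "arguments": {
  "targets": [0.12,0.59,0,0,0,0,0.12,0.59,0,0,0,0,0.12,0.59,0,0,0,0,0.12,0.59,0,0,0,0,0.12,0.59,0,0,0,0,0.12,0.59,0,0,0,0,0.12,0.59,0,0,0,0,0.12,0.59,-0.2,0,0,0,0.12,0.59,-0.2,0,0,0,0.12,0.59,-0.2,0,0,0,0.12,0.59,-0.2,0,0,0,0.12,0.59,-0.2,0,0,0,0.12,0.59,-0.2,0,0,0,0,0,0,0,0,0,0,0,0,0,0,0]
}}

```text
time_s: 4.7
ee_pos: [611.7, 211.1, 264.7]
eef_rot: [0.0, 0.775, 0.631, -0.0]
wrist_force: [0.4, 0.1, 0.3]
opening: 0.5
```

{"name": "move_arm", "arguments": {
  "targets": [0,0,3.3,0,0,0,0,0,3.3,0,0,0,0,0,3.3,0,0,0,0,0,3.3,0,0,0,-0.17,-3,0,0,0,0,-0.17,-3,0,0,0,0,-0.17,-3,0,0,0,0,-0.17,-3,0,0,0,0,-0.17,-3,0,0,0,0,-0.17,-3,0,0,0,0,0,0,0,0,0,0,0,0,0,0,0,0],
  "jaw": 6.5
}}

```text
time_s: 5.9
ee_pos: [601.5, 29.9, 397.0]
eef_rot: [0.0, 0.776, 0.63, 0.0]
wrist_force: [0.2, 0.3, 0.7]
opening: 64.9
```

```bash
python3 - <<'E'
from rig import arm
import cv2,numpy as np
f=lambda n,r:cv2.resize(arm.grab_frame(n)[r[0]:r[1],r[2]:r[3],::-1],(390,390),interpolation=cv2.INTER_CUBIC)
im=np.hstack([f('scene',(130,270,220,360)),f('wrist',(0,384,64,448))]);cv2.imwrite('pics/post.png',cv2.convertScaleAbs(im,alpha=1.5))
E
```

```text
(no output)
```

View pics/post.png

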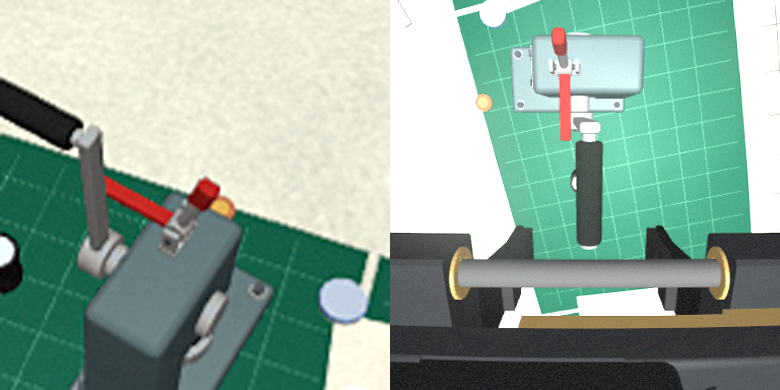

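The catch is still on in both views: in the left panel the bar (105..170,180..220) is across the lever and the paddle (205,193) is upright. The first push failed, so I'm checking where the fingertip would have projected, and what red was seen.

```bash
python3 - <<'E'
from h import *
np.set_printoptions(precision=1,suppress=True)
def proj(n,P):
    c=arm.get_calibration(n);M=c['world_to_cam'];return cv2.projectPoints(np.array([P],float),cv2.Rodrigues(M[:3,:3])[0],M[:3,3],c['mtx'],c['dist'])[0].ravel()
for P in [(593.7,133.1,272),(602.7,167.8,286),(600.5,155.8,232),(601.5,30,397)]:
    q=proj('scene',P);print(P,q,'in pre.png',(q-[220,140])*380/120)
c=arm.get_calibration('wrist');M=c['world_to_cam'];print('wristcam pos',-M[:3,:3].T@M[:3,3],'axis',M[2,:3])
# red now
for n in('scene','top','wrist'):
    f=arm.grab_frame(n).astype(int);m=((f[...,0]>100)&(f[...,1]<60)&(f[...,2]<60))
    ys,xs=np.nonzero(m); print(n,m.sum(),xs.min() if m.any() else '',xs.max(),ys.min(),ys.max())
E
```

```text
(593.7, 133.1, 272) [276.1 194. ] in pre.png [177.7 171.1]
(602.7, 167.8, 286) [292.3 199.2] in pre.png [228.8 187.4]
(600.5, 155.8, 232) [284.5 211. ] in pre.png [204.2 224.8]
(601.5, 30, 397) [221.6 138.3] in pre.png [ 5.1 -5.2]
wristcam pos [616.3 106.1 589.5] axis [-0.1 -0.3 -1. ]
scene 170 20 436 82 323
top 165 222 268 178 195
wrist 110 224 237 36 54
```

{"name": "move_arm", "arguments": {
  "targets": [-0.1,2.75,0,0,0,0,-0.1,2.75,0,0,0,0,-0.1,2.75,0,0,0,0,-0.1,2.75,0,0,0,0,0,0,-3.2,0,0,0,0,0,-3.2,0,0,0,0,0,-3.2,0,0,0,0,0,-3.2,0,0,0,0,0,0,0,0,0],
  "jaw": 0
}}

```text
time_s: 7.05
ee_pos: [594.8, 140.6, 264.2]
eef_rot: [-0.002, 0.775, 0.632, -0.004]
wrist_force: [-0.3, 0.2, -0.8]
opening: 3.2
```

{"name": "move_arm", "arguments": {
  "targets": [0.08,0.39,0,0,0,0,0.08,0.39,0,0,0,0,0.08,0.39,0,0,0,0,0.08,0.39,0,0,0,0,0.08,0.39,0,0,0,0,0.08,0.39,0,0,0,0,0.08,0.39,0,0,0,0,0.08,0.39,0,0,0,0,0.08,0.39,0,0,0,0,0.08,0.39,0,0,0,0]
}}

```text
time_s: 8.05
ee_pos: [605.6, 180.4, 268.8]
eef_rot: [0.0, 0.775, 0.631, -0.0]
wrist_force: [-1.1, -0.4, 0.0]
opening: 0.6
```

```bash
python3 - <<'E'
from rig import arm
import cv2,numpy as np
f=lambda n,r:cv2.resize(arm.grab_frame(n)[r[0]:r[1],r[2]:r[3],::-1],(390,390),interpolation=cv2.INTER_CUBIC)
im=np.hstack([f('scene',(130,270,220,360)),f('wrist',(0,384,64,448))]);cv2.imwrite('pics/mid.png',cv2.convertScaleAbs(im,alpha=1.5))
E
```

```text
(no output)
```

View pics/mid.png

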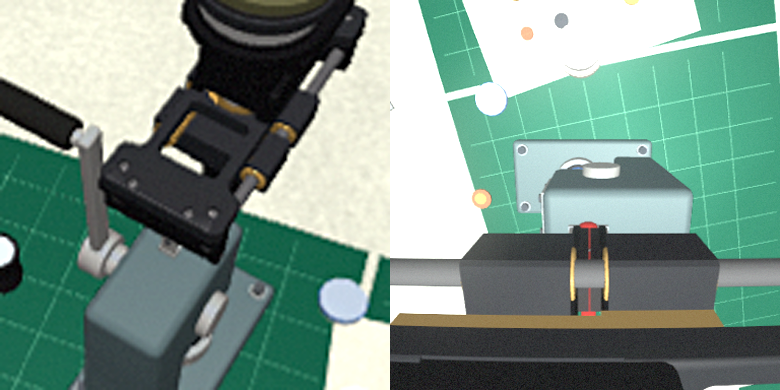

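The wrist view now shows the paddle (590,225) pushed ahead of the fingers and the bar (590,230..315) rising behind them, so the contact is good. I'll go on and check at each stage.

{"name": "move_arm", "arguments": {
  "targets": [0.08,0.39,0,0,0,0,0.08,0.39,0,0,0,0,0.08,0.39,-0.1,0,0,0,0.08,0.39,-0.1,0,0,0,0.08,0.39,-0.2,0,0,0,0.08,0.39,-0.2,0,0,0,0.08,0.39,-0.2,0,0,0,0.08,0.39,-0.2,0,0,0,0,0,0,0,0,0,0,0,0,0,0,0,0,0,0,0,0,0]
}}

```text
time_s: 9.25
ee_pos: [612.0, 211.1, 258.9]
eef_rot: [0.0, 0.776, 0.631, 0.0]
wrist_force: [-0.2, -0.1, 0.4]
opening: 0.6
```

```bash
python3 - <<'E'
from rig import arm
import cv2,numpy as np
f=lambda n,r:cv2.resize(arm.grab_frame(n)[r[0]:r[1],r[2]:r[3],::-1],(390,390),interpolation=cv2.INTER_CUBIC)
im=np.hstack([f('scene',(130,270,220,360)),f('wrist',(0,384,64,448))]);cv2.imwrite('pics/mid2.png',cv2.convertScaleAbs(im,alpha=1.5))
E
```

```text
(no output)
```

View pics/mid2.png

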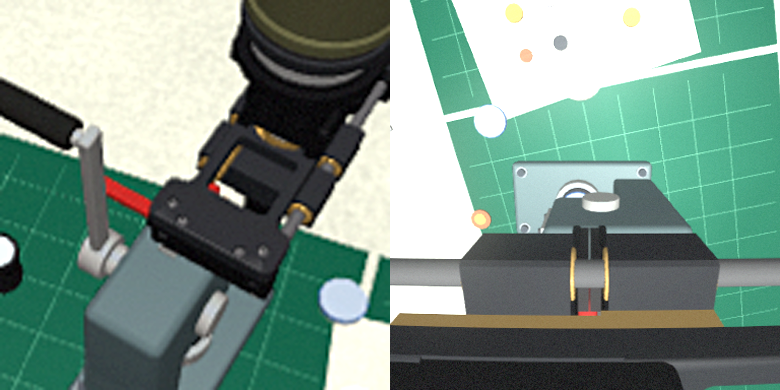

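This time the bar (105..150,180..210, left panel) is level again and the paddle has dropped back behind the fingers, so a one-sided push slips past it. I'll grip the 12 mm paddle with the jaws, which already open along the press's x, and carry it over its arc.

{"name": "move_arm", "arguments": {
  "targets": [0,0,2.8,0,0,0,0,0,2.8,0,0,0,0,0,2.8,0,0,0,0,0,2.8,0,0,0,-0.44,-2.13,0,0,0,0,-0.44,-2.13,0,0,0,0,0,0,0,0,0,0]
}}

```text
time_s: 10.05
ee_pos: [603.9, 164.9, 371.5]
eef_rot: [0.001, 0.777, 0.629, -0.0]
wrist_force: [0.2, 0.2, 0.1]
opening: 0.6
```

{"name": "move_arm", "arguments": {
  "targets": [0,0,0,0,0,0,0,0,-2.5,0,0,0,0,0,-2.5,0,0,0,0,0,-2.5,0,0,0,0,0,-2.5,0,0,0,0,0,0,0,0,0,0,0,0,0,0,0],
  "jaw": 5
}}

```text
time_s: 10.75
ee_pos: [602.9, 169.6, 271.1]
eef_rot: [-0.0, 0.775, 0.632, -0.0]
wrist_force: [0.1, -0.3, 0.1]
opening: 46.1
```

{"name": "move_arm", "arguments": {
  "targets": [0,0,-0.3,0,0,0,0,0,0,0,0,0,0,0,0,0,0,0,0,0,0,0,0,0,0,0,0,0,0,0,0,0,0,0,0,0],
  "jaw": 0
}}

```text
time_s: 11.35
ee_pos: [602.1, 169.2, 267.9]
eef_rot: [-0.001, 0.775, 0.632, -0.001]
wrist_force: [-0.4, 0.6, 0.4]
opening: 10.8
```

The jaws stopped at 10.8 mm, so they have the 12 mm paddle. I'm carrying it round the arc about the hinge.

{"name": "move_arm", "arguments": {
  "targets": [0.15,0.73,-0.25,0,0,0,0.14,0.68,-0.36,0,0,0,0.13,0.63,-0.45,0,0,0,0.11,0.56,-0.53,0,0,0,0.1,0.48,-0.61,0,0,0,0,0,0,0,0,0]
}}

```text
time_s: 11.95
ee_pos: [609.9, 205.1, 247.2]
eef_rot: [-0.001, 0.774, 0.633, 0.004]
wrist_force: [-0.6, 5.3, 8.2]
opening: 10.6
```

{"name": "move_arm", "arguments": {
  "targets": [0.08,0.4,-0.67,0,0,0,0.06,0.3,-0.72,0,0,0,0.04,0.2,-0.76,0,0,0,0.02,0.09,-0.78,0,0,0,0,0,0,0,0,0]
}}

```text
time_s: 12.45
ee_pos: [612.6, 218.5, 218.2]
eef_rot: [-0.003, 0.773, 0.634, 0.007]
wrist_force: [2.8, 10.9, 5.1]
opening: 10.7
```

{"name": "move_arm", "arguments": {
  "targets": [0,0,0,0,0,0,0,0,0,0,0,0,0.1,0.5,0,0,0,0,0.2,1,0,0,0,0,0.2,1,0,0,0,0,0.2,1,0,0,0,0,0.2,1,0,0,0,0,0.2,1,0,0,0,0,0,0,0,0,0,0],
  "jaw": 3
}}

```text
time_s: 13.35
ee_pos: [621.8, 267.0, 216.3]
eef_rot: [-0.001, 0.775, 0.633, 0.0]
wrist_force: [0.0, 0.4, -0.0]
opening: 29.9
```

```bash
python3 - <<'E'
from rig import arm
import cv2,numpy as np
f=lambda n,r:cv2.resize(arm.grab_frame(n)[r[0]:r[1],r[2]:r[3],::-1],(390,390),interpolation=cv2.INTER_CUBIC)
im=np.hstack([f('scene',(130,270,220,360)),f('wrist',(0,384,64,448))]);cv2.imwrite('pics/mid3.png',cv2.convertScaleAbs(im,alpha=1.5))
E
```

```text
(no output)
```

View pics/mid3.png

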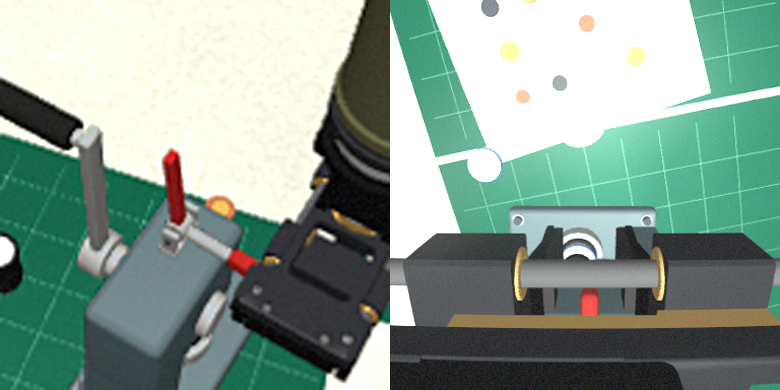

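The catch is now over: in the left panel the bar stands up at (173,185) and the paddle lies level to the left at (240,262). Next I go to the handle.

{"name": "move_arm", "arguments": {
  "targets": [0,0,3.6,0,0,0,0,0,3.6,0,0,0,0,0,3.6,0,0,0,0,0,3.6,0,0,0,0,0,3.6,0,0,0,-0.26,-3.01,0,0,0,0,-0.26,-3.01,0,0,0,0,-0.26,-3.01,0,0,0,0,-0.26,-3.01,0,0,0,0,-0.26,-3.01,0,0,0,0,-0.26,-3.01,0,0,0,0,-0.26,-3.01,0,0,0,0,-0.26,-3.01,0,0,0,0,0,0,0,0,0,0],
  "jaw": 6
}}

```text
time_s: 14.85
ee_pos: [601.8, 16.4, 396.6]
eef_rot: [0.002, 0.779, 0.627, -0.001]
wrist_force: [-0.6, -1.1, 0.7]
opening: 59.7
```

{"name": "move_arm", "arguments": {
  "targets": [0,0,-2.4,0,0,0,0,0,-2.4,0,0,0,0,0,-2.4,0,0,0,0,0,-2.3,0,0,0,0,0,0,0,0,0,0,0,0,0,0,0]
}}

```text
time_s: 15.45
ee_pos: [601.6, 23.6, 302.1]
eef_rot: [0.0, 0.776, 0.631, 0.0]
wrist_force: [0.2, -0.3, 0.6]
opening: 60.2
```

```bash
python3 - <<'E'
from rig import arm
import cv2,numpy as np
o=arm.get_obs();print(o['time_s'],o['q'].round(2),o['ee_pos'].round(1))
f=lambda n,r:cv2.resize(arm.grab_frame(n)[r[0]:r[1],r[2]:r[3],::-1],(390,390),interpolation=cv2.INTER_CUBIC)
im=np.hstack([f('scene',(110,270,190,350)),f('wrist',(0,384,64,448))]);cv2.imwrite('pics/grasp.png',cv2.convertScaleAbs(im,alpha=1.5))
E
```

```text
15.45 [ 0.52  0.26 -0.75  1.37  0.18  1.57 -0.42] [601.6  23.6 302.1]
```

View pics/grasp.png

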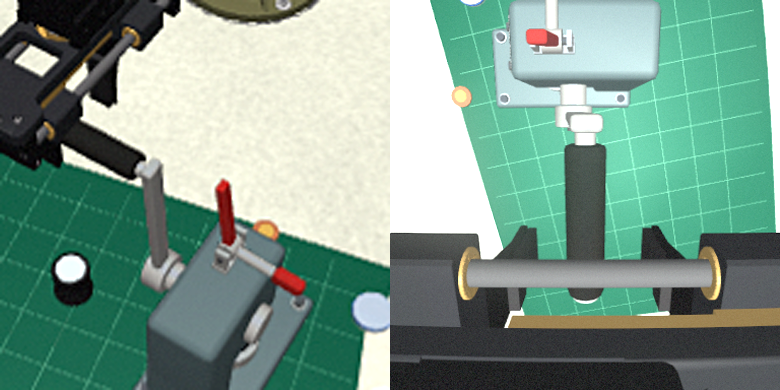

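The handle lies centred between the open fingers (585,225 in the wrist panel), and the catch is still over (bar up at (225,210)). I'll close the grip.

{"name": "move_arm", "arguments": {
  "targets": [0,0,-0.1,0,0,0,0,0,0,0,0,0,0,0,0,0,0,0,0,0,0,0,0,0,0,0,0,0,0,0,0,0,0,0,0,0],
  "jaw": 0
}}

```text
time_s: 16.15
ee_pos: [601.6, 23.6, 300.5]
eef_rot: [0.0, 0.775, 0.631, 0.0]
wrist_force: [-0.5, -0.3, -0.6]
opening: 20.1
```

```bash
python3 - <<'E'
import numpy as np
L=np.linspace(0,1.4,41)-.087
x=-16.5*np.sin(L);z=16.5*np.cos(L)
P=np.c_[x*.98,-x*.2,z];P=np.round(P-P[0],2);D=np.round(np.diff(P,axis=0),2)
for k in(0,20):print(', '.join(f'{a:g}, {b:g}, {c:g}, 0, 0, 0' for a,b,c in D[k:k+20]+0.))
print(P[-1])
E
```

```text
-0.56, 0.12, 0.04, 0, 0, 0, -0.57, 0.11, 0.02, 0, 0, 0, -0.57, 0.12, 0, 0, 0, 0, -0.56, 0.11, -0.02, 0, 0, 0, -0.57, 0.12, -0.04, 0, 0, 0, -0.56, 0.11, -0.06, 0, 0, 0, -0.56, 0.12, -0.08, 0, 0, 0, -0.56, 0.11, -0.1, 0, 0, 0, -0.55, 0.11, -0.12, 0, 0, 0, -0.55, 0.11, -0.14, 0, 0, 0, -0.54, 0.12, -0.16, 0, 0, 0, -0.54, 0.11, -0.18, 0, 0, 0, -0.53, 0.1, -0.2, 0, 0, 0, -0.53, 0.11, -0.22, 0, 0, 0, -0.51, 0.11, -0.24, 0, 0, 0, -0.51, 0.1, -0.25, 0, 0, 0, -0.5, 0.1, -0.27, 0, 0, 0, -0.49, 0.1, -0.29, 0, 0, 0, -0.48, 0.1, -0.31, 0, 0, 0, -0.47, 0.1, -0.32, 0, 0, 0
-0.46, 0.09, -0.34, 0, 0, 0, -0.44, 0.09, -0.36, 0, 0, 0, -0.43, 0.09, -0.37, 0, 0, 0, -0.42, 0.08, -0.39, 0, 0, 0, -0.41, 0.09, -0.4, 0, 0, 0, -0.39, 0.08, -0.42, 0, 0, 0, -0.38, 0.07, -0.43, 0, 0, 0, -0.36, 0.08, -0.44, 0, 0, 0, -0.35, 0.07, -0.46, 0, 0, 0, -0.33, 0.07, -0.47, 0, 0, 0, -0.31, 0.06, -0.47, 0, 0, 0, -0.3, 0.06, -0.5, 0, 0, 0, -0.28, 0.06, -0.5, 0, 0, 0, -0.27, 0.05, -0.51, 0, 0, 0, -0.24, 0.05, -0.52, 0, 0, 0, -0.23, 0.05, -0.53, 0, 0, 0, -0.21, 0.04, -0.53, 0, 0, 0, -0.19, 0.04, -0.55, 0, 0, 0, -0.18, 0.04, -0.55, 0, 0, 0, -0.15, 0.03, -0.55, 0, 0, 0
[-17.04   3.48 -12.23]
```

{"name": "move_arm", "arguments": {
  "targets": [-0.56,0.12,0.04,0,0,0,-0.57,0.11,0.02,0,0,0,-0.57,0.12,0,0,0,0,-0.56,0.11,-0.02,0,0,0,-0.57,0.12,-0.04,0,0,0,-0.56,0.11,-0.06,0,0,0,-0.56,0.12,-0.08,0,0,0,-0.56,0.11,-0.1,0,0,0,-0.55,0.11,-0.12,0,0,0,-0.55,0.11,-0.14,0,0,0,-0.54,0.12,-0.16,0,0,0,-0.54,0.11,-0.18,0,0,0,-0.53,0.1,-0.2,0,0,0,-0.53,0.11,-0.22,0,0,0,-0.51,0.11,-0.24,0,0,0,-0.51,0.1,-0.25,0,0,0,-0.5,0.1,-0.27,0,0,0,-0.49,0.1,-0.29,0,0,0,-0.48,0.1,-0.31,0,0,0,-0.47,0.1,-0.32,0,0,0]
}}

```text
time_s: 18.15
ee_pos: [494.1, 45.6, 270.8]
eef_rot: [0.0, 0.775, 0.631, 0.0]
wrist_force: [-0.4, -0.5, -0.2]
opening: 0.5
```

The jaws closed to 0.5 mm, so they weren't on the handle. Before trying again I'll work out where the fingertips really are.

```bash
python3 - <<'E'
from h import *
from scipy.spatial.transform import Rotation as Ro
np.set_printoptions(precision=1,suppress=True)
o=arm.get_obs();c=arm.get_calibration('wrist');M=c['world_to_cam'];q=o['eef_rot'];R=Ro.from_quat([q[1],q[2],q[3],q[0]]).as_matrix()
p=o['ee_pos']
def pr(P):return cv2.projectPoints(np.array([P],float),cv2.Rodrigues(M[:3,:3])[0],M[:3,3],c['mtx'],c['dist'])[0].ravel()
V=lambda uv:(390+(uv[0]-64)*390/384,uv[1]*390/384)
for n,l in [('tcp',(0,0,0)),('tipL',(0,30,0)),('tipR',(0,-30,0)),('grasp',(0,0,-19)),('body',(0,0,-70))]:
    print(n,np.array(V(pr(p+R@np.array(l)))))
d=p-np.array([601.6,23.6,302.1])
for n,h in [('hin',(610.7,78,319)),('hout',(592,-15,319)),('hmid',(601.4,31,319))]:print(n,np.array(V(pr(np.array(h)+d))))
f=arm.grab_frame('scene')[110:270,190:350,::-1];w=arm.grab_frame('wrist')[:,64:448,::-1]
im=np.hstack([cv2.resize(a,(390,390)) for a in(f,w)]);cv2.imwrite('pics/now.png',cv2.convertScaleAbs(im,alpha=1.5))
E
```

```text
tcp [589.2 225.5]
tipL [633.9 225.5]
tipR [544.6 225.5]
grasp [589.3 236.9]
body [589.4 282.1]
hin [585.6 145.8]
hout [586.8 291.4]
hmid [586.5 224.6]
```

View pics/now.png

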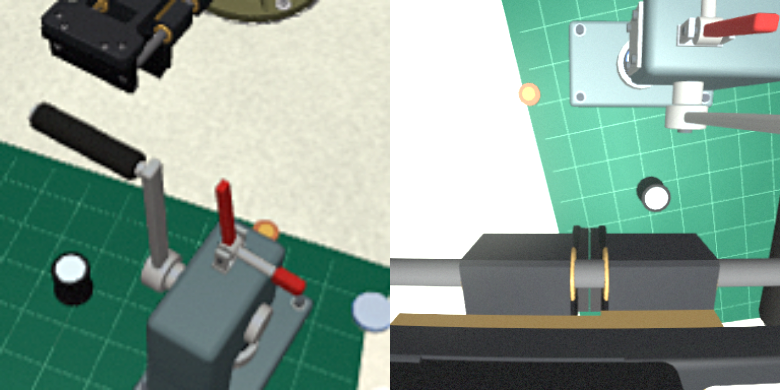

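The lever is up at (155,215) and the catch is over (bar at (225,205)), both undisturbed. The shut fingers, at about (165,70), are visible in the left panel. I'll cast rays through the visible fingertips to check how far down they reach.

```bash
python3 - <<'E'
from h import *
np.set_printoptions(precision=1,suppress=True)
def atx(uv,x):
    o,d=ray('scene',uv);return o+d*(x-o[0])/d[0]
S=lambda x,y:(190+x*160/390,110+y*160/390)
for x in(494,504):print('now tip',atx(S(158,77),x), atx(S(140,75),x))
for x in(632,640):print('grasp tip',atx(S(108,107),x),atx(S(92,97),x))
def proj(n,P):
    c=arm.get_calibration(n);M=c['world_to_cam'];q=cv2.projectPoints(np.array([P],float),cv2.Rodrigues(M[:3,:3])[0],M[:3,3],c['mtx'],c['dist'])[0].ravel();return (q-[190,110])*390/160
print('tcp now',proj('scene',(494.1,45.6,270.8)),'grasp pt',proj('scene',(494.1,45.6,289.8)),'finger tip +x grasp',proj('scene',(638,16,302)))
E
```

```text
now tip [494.   49.4 287.1] [494.   32.4 282.8]
now tip [504.   53.2 298.9] [504.   36.7 294.7]
grasp tip [632.   67.  405.8] [632.   55.7 411. ]
grasp tip [640.   70.9 416.2] [640.   59.9 421.4]
tcp now [153.9  88.5] grasp pt [153.9  73.8] finger tip +x grasp [ 50.  181.4]
```

Both views put the real fingertips about 16 mm above the reported TCP. That explains the paddle slipping under the fingers and the 20 mm reading on the handle as a chord that squeezed off. I'll regrasp about 17 mm deeper.

{"name": "move_arm", "arguments": {
  "targets": [0,0,3.1,0,0,0,0,0,3.1,0,0,0,0,0,3.1,0,0,0,0,0,3.1,0,0,0,2.69,-0.5,0,0,0,0,2.69,-0.5,0,0,0,0,2.69,-0.5,0,0,0,0,2.69,-0.5,0,0,0,0,0,0,0,0,0,0,0,0,0,0,0,0],
  "jaw": 6
}}

```text
time_s: 19.25
ee_pos: [602.2, 25.6, 394.2]
eef_rot: [-0.001, 0.775, 0.631, -0.0]
wrist_force: [0.7, 1.0, 0.6]
opening: 59.2
```

{"name": "move_arm", "arguments": {
  "targets": [0,0,-2.8,0,0,0,0,0,-2.8,0,0,0,0,0,-2.8,0,0,0,0,0,-2.8,0,0,0,0,0,0,0,0,0,0,0,0,0,0,0]
}}

```text
time_s: 19.85
ee_pos: [601.7, 25.6, 284.3]
eef_rot: [0.001, 0.775, 0.631, 0.0]
wrist_force: [0.5, 0.1, 0.8]
opening: 59.9
```

{"name": "move_arm", "arguments": {
  "targets": [0,0,0,0,0,0,0,0,0,0,0,0,0,0,0,0,0,0,0,0,0,0,0,0,0,0,0,0,0,0,0,0,0,0,0,0,0,0,0,0,0,0,0,0,0,0,0,0,0,0,0,0,0,0,0,0,0,0,0,0],
  "jaw": 0
}}

```text
time_s: 20.85
ee_pos: [600.3, 26.0, 282.9]
eef_rot: [-0.001, 0.775, 0.632, -0.002]
wrist_force: [-4.0, 0.7, 1.8]
opening: 23.2
```

The jaws now hold at 23.2 mm on the 24 mm handle. Starting the steady stroke.

{"name": "move_arm", "arguments": {
  "targets": [-0.56,0.12,0.04,0,0,0,-0.57,0.11,0.02,0,0,0,-0.57,0.12,0,0,0,0,-0.56,0.11,-0.02,0,0,0,-0.57,0.12,-0.04,0,0,0,-0.56,0.11,-0.06,0,0,0,-0.56,0.12,-0.08,0,0,0,-0.56,0.11,-0.1,0,0,0,-0.55,0.11,-0.12,0,0,0,-0.55,0.11,-0.14,0,0,0,-0.54,0.12,-0.16,0,0,0,-0.54,0.11,-0.18,0,0,0,-0.53,0.1,-0.2,0,0,0,-0.53,0.11,-0.22,0,0,0,-0.51,0.11,-0.24,0,0,0,-0.51,0.1,-0.25,0,0,0,-0.5,0.1,-0.27,0,0,0,-0.49,0.1,-0.29,0,0,0,-0.48,0.1,-0.31,0,0,0,-0.47,0.1,-0.32,0,0,0]
}}

```text
time_s: 22.85
ee_pos: [494.6, 47.8, 254.5]
eef_rot: [0.0, 0.775, 0.631, 0.0]
wrist_force: [1.2, 1.1, 8.1]
opening: 23.2
```

{"name": "move_arm", "arguments": {
  "targets": [-0.46,0.09,-0.34,0,0,0,-0.44,0.09,-0.36,0,0,0,-0.43,0.09,-0.37,0,0,0,-0.42,0.08,-0.39,0,0,0,-0.41,0.09,-0.4,0,0,0,-0.39,0.08,-0.42,0,0,0,-0.38,0.07,-0.43,0,0,0,-0.36,0.08,-0.44,0,0,0,-0.35,0.07,-0.46,0,0,0,-0.33,0.07,-0.47,0,0,0,-0.31,0.06,-0.47,0,0,0,-0.3,0.06,-0.5,0,0,0,-0.28,0.06,-0.5,0,0,0,-0.27,0.05,-0.51,0,0,0,-0.24,0.05,-0.52,0,0,0,-0.23,0.05,-0.53,0,0,0,-0.21,0.04,-0.53,0,0,0,-0.19,0.04,-0.55,0,0,0,-0.18,0.04,-0.55,0,0,0,-0.15,0.03,-0.55,0,0,0]
}}

```text
time_s: 24.85
ee_pos: [429.9, 61.2, 161.5]
eef_rot: [-0.001, 0.775, 0.632, -0.001]
wrist_force: [-2.0, 2.2, 12.0]
opening: 23.2
```

{"name": "move_arm", "arguments": {
  "targets": [-0.06,0.01,-0.2,0,0,0,-0.06,0.01,-0.2,0,0,0,-0.03,0.01,-0.2,0,0,0,0,0,0,0,0,0,0,0,0,0,0,0]
}}

```text
time_s: 25.35
ee_pos: [429.4, 61.3, 158.8]
eef_rot: [-0.0, 0.775, 0.631, -0.001]
wrist_force: [-9.6, 0.5, 31.9]
opening: 23.2
```

{"name": "move_arm", "arguments": {
  "targets": [0.05,0,0.15,0,0,0,0,0,0,0,0,0,0,0,0,0,0,0,0,0,0,0,0,0]
}}

```text
time_s: 25.75
ee_pos: [429.5, 61.3, 159.3]
eef_rot: [-0.0, 0.775, 0.631, -0.001]
wrist_force: [-9.2, 1.7, 26.3]
opening: 23.1
```

```bash
python3 - <<'E'
from h import *
f=arm.grab_frame('scene')[110:270,190:350,::-1];w=arm.grab_frame('top')[130:270,180:320,::-1]
im=np.hstack([cv2.resize(a,(390,390),interpolation=cv2.INTER_CUBIC) for a in(f,w)]);cv2.imwrite('pics/end.png',cv2.convertScaleAbs(im,alpha=1.5))
o=arm.get_obs();print(o['time_s'],o['ee_pos'],o['wrist_force'],o['opening'])
E
```

```text
25.85 [429.47505085  61.2878018  159.28040651] [-8.4262105   0.86948423 25.49541998] 23.242875813328418
```

View pics/end.png

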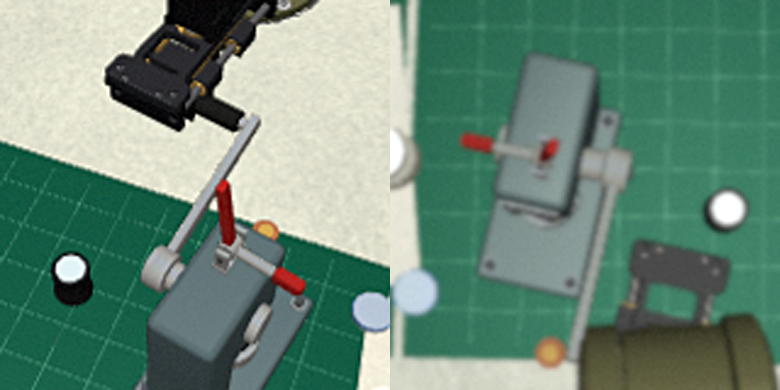

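The last picture shows the lever pulled forward and down (165,270 to 255,120), the handle still in the gripper, the catch over with its bar up at (225,205), and the loupe, coin, capsule and jar where they were. Handing in.

```bash
python3 -c "
from rig import arm
arm.finish_job();o=arm.get_obs();print(o['time_s'],o['wrist_force'],o['opening'])"
```

```text
the job is handed in; nothing more can be done
the job is handed in; nothing more can be done
```

The safety catch is flipped fully over to the left, and the lever was then pulled down in one steady stroke of about 4 s. I handed the job in at about 25.9 s with the gripper still holding the black handle down.

**Last checks:**
- **Lever:** it is down against its stop. The handle moved about 170 mm forward and 120 mm down, as expected for 1.4 rad. The last push added 20 N over only 2.7 mm, and I then eased off slightly to about 26 N upward on the tool.
- **Grip:** the jaws read 23.2 mm on the 24 mm handle throughout.
- **Surroundings:** in the last picture the catch is off, and the loupe, coin, sealed capsule and jar looked undisturbed by eye. I did not re-measure their positions.
- **Lid:** I did not see it directly. That it is fully home is inferred from the lever angle and the force.

**What went wrong on the way:**
- **Catch:** two sideways pushes slipped off the paddle and it fell back to "on". I then gripped the paddle and carried it over; the tool saw up to about 11 N on one axis during that.
- **Handle:** the first grasp slipped off and the arm made an empty stroke, with the lever still up. The real fingertips turned out to be about 16 mm higher than the reported tool position, so I gripped again deeper and it held.

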